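Tip the tested specimens from the loading chute into the dry box

ROBOT

A 7-joint arm with a two-finger parallel gripper is mounted at the origin on a cart in front of the work surface, level with it; the furniture and walls round the work are solid. World frame = base frame: x ahead of the robot, y to its left, z up, the work surface at z = 0. Lengths are in m, angles in rad, forces in N, time in s.
With the tool pointing down it reaches from about 0.425 to 0.925 m from the base axis. Payload 6.8 kg.
Tool frame: the origin (TCP) lies on the centre line of the jaws, within the pads' length; the fingertips stand 11 mm ahead of it and the grasp point (between the pads) lies 8 mm behind it; z points along the fingers, y is the direction in which the jaws open and shut (so a half turn about z gives the same grasp; the last joint's range is limited). The gripper opens to 85 mm and grips with 20 to 120 N. Pads are 22 mm wide; open, the fingers measure 114 mm over their backs; the gripper's body (76 mm by 85 mm) begins 54 mm behind the grasp point. The pads swing forward as they close: fully open they stand 13 mm farther back than shut.
Start: joints at [0.996, 0.477, 0.022, 1.555, -0.011, 1.109, -0.083], TCP at [0.304, -0.603, 0.242] pointing down, gripper open.
Joint ranges: [-2.96, 2.96], [-0.34, 2.1], [-1.41, 1.46], [0.24, 2.44], [-1.37, 4.51], [0.17, 1.92], [-2.96, 2.96]. Speed limits (rad/s): [2.39, 2.39, 3.14, 3.14, 3.14, 3.14, 3.14].

INTERFACE

Orientations are given as a rotation vector (axis times angle).
In Python, from bench import r gives the robot as it stands.
- The arm moves only by the tool send_rows, never from a script. Its argument "deltas" is a list of rows, each a list of 7 numbers: the opening, from 0 (shut) to 1 (fully open), then the shift along the tool's x, y, z as a fraction of full scale, then the turn, a rotation vector about the tool's x, y, z as a fraction of full scale. In form: [[hand, x, y, z, ax, ay, az], ...]. A call has 1 to 20 rows; each row is the pose to reach, as a shift and turn from the pose commanded when the call began, along the tool's axes at that moment, turning the shorter way round; what a row does not reach only later rows make up. Full scale, the value 1, is 150 mm for a shift and 180 degrees for a turn. A row lasts 1/12 s, in which the tool goes at most 41.7 mm and 7.16 degrees, less where a joint would pass 70% of its speed; a pose out of reach is approached as far as the arm can. A call with a number of a shift or a turn outside -1 to 1 is refused whole. A call with a gripper value outside its range is refused whole. The fingers move at their own pace and stop on an object; "squeeze" is the grip in N (left out, the last holds). Time passes only in rows, so rows that repeat a pose let the fingers close. It gives the time, the measured TCP pose, the force and the opening at its end, in the units of the state.
- r.get_obs(): the state, without advancing time (a new reading comes with each control period).
- r.grab_frame(name): name is "scene" or "side" or "wrist"; returns a dict with "pixels" (480x640x3 uint8, red, green, blue), "camera_matrix" (3x3 intrinsics, pixels), "rvec" (rotation vector, rad) and "tvec" (3), from world to camera coordinates, as OpenCV has them. Camera axes: x right, y down, z forward; pixel columns grow to the right and rows downward; lengths in m; the calibration is good to about 2 mm. A picture is of the moment at which its call begins. There is no depth.
- r.hand_in(): hands the job in, once; it reports no verdict.
The state is a dict: "clock": time; "joints": joint angles; "qvel": joint speeds; "tau": joint torques, N m; "tcp_pos": TCP position; "orientation": TCP orientation; "contact_force": force on the tool from outside, world axes, zero at the start; "moment": the same for the moment, N m; "grip_width": finger opening in m.
Only numpy, scipy, OpenCV 4.12 (cv2) and the standard library are available. Lean on these libraries where they do the work, as an engineer would, in place of code of your own. Each camera call takes 0.05 s, during which the arm holds its last target. There are 200 camera calls.

TASK

Pick up the loading chute with its three mounted specimens, keep it level, and push its nose through the sprung flap of the dry box until the heel under the chute is felt to press home against the rubber pivot bar. Keeping the heel pressed home on the bar - a few newtons, never a hard shove - raise the tail until all three specimens have slid down into the box, then draw the chute out so that the flap falls shut and set it down flat on the bench again. Spill nothing and leave the other things on the bench where they are.

Things in the scene. Friction and masses are not known exactly. Their poses are not given: they have to be found in the camera images.
- chute: polished steel chute, blue handle, 240 mm long, 42 mm wide, 0.4 to 0.63 kg. Origin on the plane of its feet under the handle; x to the open nose (x = +155 mm), tail closed (x = -85), z up. Floor from z = 14 to 17 mm, walls 36 mm apart inside, up to z = 42. Stands on two 14 mm ribs: rear foot at x = -78, heel at x = 89 to 95. Specimens start to slide at 13 to 19 degrees of tilt or if it is jerked
- chute_handle (a point): point to grasp in the blue rubbery handle, an upright block 50 mm long (chute x), 14 mm thick (chute y), from z = 45 to 93 mm above the feet; this point is 72 mm above the feet, over the chute's origin, near the loaded chute's balance point. The bracket under the block is 48 mm wide. Specimens pass below it. A moderate grip (about 60 N) holds it best. Axes as the chute's
- chute_nose (a point): middle of the lower edge of the chute's open nose (underside of its floor), 155 mm ahead of the chute's origin and 14 mm up
- chute_heel (a point): the inner corner under the chute where the floor's underside meets the front face of the heel, 95 mm ahead of the chute's origin and 14 mm up; this corner hooks on to the pivot bar
- dry_box: white dry-storage box with a clear roof, fixed, 150 (x) x 112 (y) x 163 mm high. Origin at the centre of its underside; x from the front inwards (the docked chute's x lies along it), z up. Front face at x = -75 mm, in it the inlet: 52 mm wide, 70 to 142 mm above the bench. Inner floor 14 mm up. Two cheeks 66 mm apart stand out 48 mm from the face (z = 73 to 107 mm) and carry the bar
- inlet (a point): in the plane of the box's front face, mid-width of the inlet, 95 mm up, level with the pivot bar's top; axes as the box's. The bar: round, rubber-covered, 10 mm thick, level across the inlet (along y), axis 90 mm up, clamped somewhere from 10 to 30 mm in front of the face; this setting varies, is not reported and must be felt
- flap (a joint): sprung aluminium flap that closes the inlet from inside, 49 mm wide and 70 mm long, hinged at the inlet's upper edge; 0 = shut, grows to 1.45 rad as its lower edge is pushed inwards by the chute's nose (about 1 N); falls shut by itself
- bar_give (a joint): how far the pivot bar is pushed inwards (box +x) in its soft rubber bushes, in m: 0 = untouched, about 1.2 N a millimetre, solid after 0.004. Downwards it gives the same way, also 4 mm. When the chute's heel corner sits on the bar, the chute can be tipped about the bar's axis, its nose dipping inside the box; 30 to 35 degrees empties it
- specimen_black: mounted metal specimen, a flat round disc 30 mm in diameter and 15 mm high, 35 g, black resin; origin at the centre of its underside, z up its axis; starts lying flat in the chute's channel
- specimen_red: mounted metal specimen, a flat round disc 30 mm in diameter and 15 mm high, 35 g, dark red resin; origin at the centre of its underside, z up its axis; starts lying flat in the chute's channel
- specimen_green: mounted metal specimen, a flat round disc 30 mm in diameter and 15 mm high, 35 g, green resin; origin at the centre of its underside, z up its axis; starts lying flat in the chute's channel
- specimen_tray: bystander: white shallow tray, 90 x 150 x 14 mm, right of the work, origin at the centre of its underside
- ref_block0: bystander: steel reference disc, 58 mm in diameter, 12 mm high, lying in the tray
- ref_block1: bystander: steel reference disc, 58 mm in diameter, 12 mm high, lying in the tray
- loupe: bystander: black eye loupe, 37 mm in diameter, 31 mm high, standing on the bench
- marker_black: bystander: marker pen with black cap, 138 mm long, lying on the bench
- petri_dish: bystander: small lidded dish, 63 mm in diameter, 15 mm high

How it is judged:
By the outcome, as a careful person would: the job done as asked, in the order asked, and still so for the second after the job is handed in, with the robot touching nothing.
It also fails if it takes over 72 s, if anything falls off the work surface, if the arm or the gripper's body presses on something with over 40 N, if the wrist force passes 120 N, or if a joint passes its speed limit or range.

## Working session

There is one attempt and no reset: what is moved stays moved. The work goes in short steps, Python scripts to look and compute and a tool call to move; the robot and the scene stay as the last step left them, time stands still between calls to the robot, and variables do not carry over. Pictures are saved under pics/ and viewed, about 8 in all and at most 12, crops included, and the job is handed in when it is done.

Besides the shell and the picture viewer there is one more tool, called after ">>>" by a JSON object that holds its "fn" and its "kwargs". send_rows: Moves the arm, as the interface text tells. Shift numbers are shares of 150 mm and turn numbers shares of 180 degrees, none past 1 either way. Its arguments: {"type":"object","properties":{"deltas":{"type":"array","items":{"type":"array","items":{"type":"number"}}},"squeeze":{"type":"number"}},"required":["deltas"]}

```bash
mkdir -p pics; ls; python3 - <<'E'
from bench import r
import cv2,numpy as np
o=r.get_obs();print({k:np.round(v,3).tolist() for k,v in o.items()})
for n in("scene","side"):
    f=r.grab_frame(n);cv2.imwrite(f"pics/{n}0.png",f["pixels"][:,:,::-1]);print(n,f["camera_matrix"],f["rvec"],f["tvec"])
    R=cv2.Rodrigues(f["rvec"])[0];print("cam",-R.T@f["tvec"])
E
```

```text
pics
{'clock': 0.0, 'joints': [0.996, 0.478, 0.022, 1.556, -0.011, 1.109, -0.083], 'qvel': [0.001, 0.0, -0.001, -0.002, -0.001, -0.0, 0.001], 'tau': [0.001, -59.645, 1.608, -28.119, 0.012, 0.009, -0.0], 'tcp_pos': [0.304, -0.602, 0.241], 'orientation': [-3.055, -0.726, 0.001], 'contact_force': [-0.222, 0.706, -0.317], 'moment': [-0.02, -0.025, -0.019], 'grip_width': 0.085}
scene [[438.14164167   0.         317.77737083]
 [  0.         438.14164167 238.64991803]
 [  0.           0.           1.        ]] [ 2.66120646 -0.22587626  0.05058044] [-0.54699489  0.02685143  1.42251382]
cam [ 0.43800819 -0.70620916  1.27784483]
side [[618.92611157   0.         316.38938398]
 [  0.         618.92611157 232.49752234]
 [  0.           0.           1.        ]] [ 2.1767282  -0.23462637  0.09374422] [-0.57424919  0.09007444  1.56649487]
cam [ 0.33246396 -1.32042281  0.96836617]
```

View pics/scene0.png

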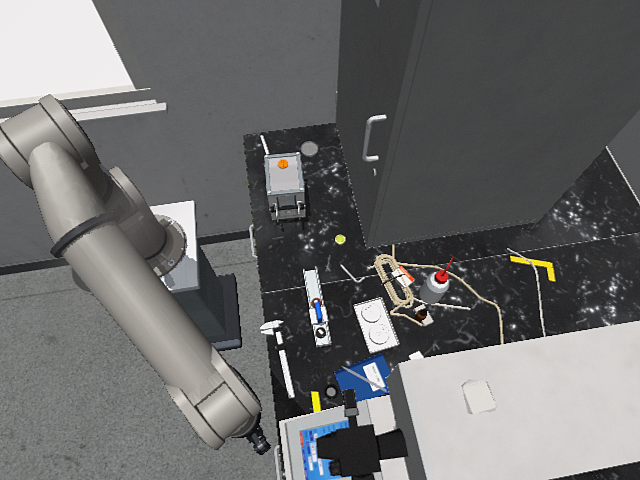

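View pics/side0.png

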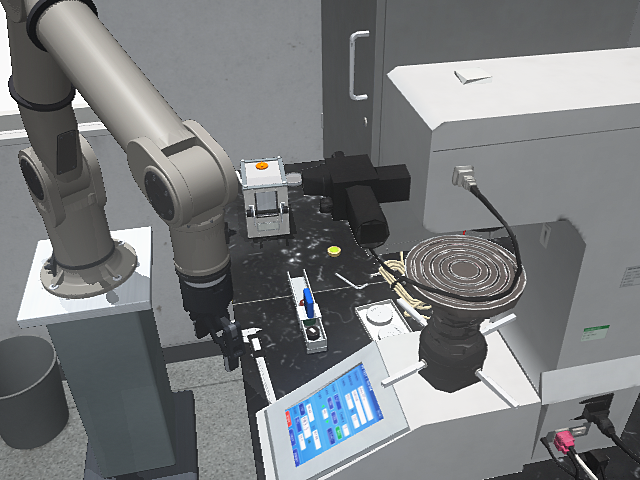

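The scene view shows the chute at about (317,307), nose up (towards +y), and the box at (285,175) with its inlet facing the chute. Next I'll enlarge both.

```bash
cat > h.py <<'E'
import cv2,numpy as np
from bench import r
from scipy.spatial.transform import Rotation as Ro
def ray(f,u,v,z):
    "pixel -> world point on plane at height z"
    K=f["camera_matrix"];R=cv2.Rodrigues(f["rvec"])[0];c=-R.T@np.ravel(f["tvec"])
    d=R.T@np.linalg.solve(K,[u,v,1.]);return c+d*(z-c[2])/d[2]
def proj(f,P):
    return cv2.projectPoints(np.atleast_2d(np.float64(P)),f["rvec"],f["tvec"],f["camera_matrix"],None)[0][:,0]
E
python3 - <<'E'
import cv2,numpy as np
a=cv2.imread("pics/scene0.png");b=cv2.imread("pics/side0.png")
def c(i,x,y,w,h,s):return cv2.resize(i[y:y+h,x:x+w],None,fx=s,fy=s,interpolation=cv2.INTER_CUBIC)
L=np.hstack([c(a,255,145,60,75,4),c(b,230,150,70,75,4)])
M=np.hstack([c(a,295,260,45,90,4)[:300],c(b,280,260,55,100,3)[:300]])
M=np.hstack([c(a,290,262,65,90,4)[:360],c(b,275,262,65,95,4)[:360]])
L=np.pad(L,((0,60),(0,0),(0,0)))
cv2.imwrite("pics/crop.png",np.vstack([np.pad(L[:300],((0,0),(0,0),(0,0)))[:,:520],np.pad(M[:300],((0,0),(0,0),(0,0)))[:,:520]])) if 0 else None
cv2.imwrite("pics/crop.png",np.vstack([L[:240+60],np.pad(c(a,295,262,45,92,3),((0,24),(0,0),(0,0)))[:300,:1]*0]) if 0 else np.hstack([np.vstack([c(a,260,145,60,80,3),c(a,290,265,60,90,3)]),np.vstack([c(b,235,150,65,90,3),c(b,275,265,65,95,3)[:240]])]))
E
```

```text
(no output)
```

View pics/crop.png

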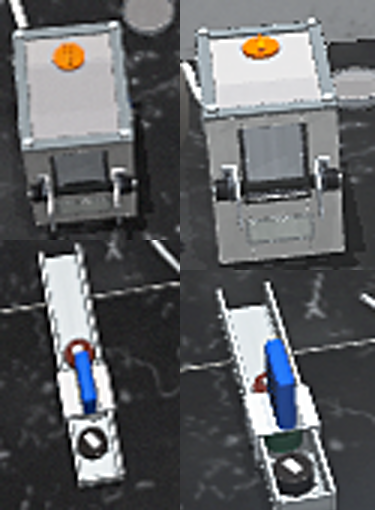

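```bash
python3 - <<'E'
from h import *
from scipy.optimize import least_squares
A,B=r.grab_frame("scene"),r.grab_frame("side")
T=lambda p,L:np.c_[Ro.from_euler('z',p[2]).apply(L)]+[p[0],p[1],0]
def fit(name,L,obs,p0):
    def res(p):
        W=T(p,L);return np.concatenate([(proj(f,W[[i for i,_ in o]])-[q for _,q in o]) for f,o in zip((A,B),obs)])
    s=least_squares(lambda p:res(p).ravel(),p0,loss='soft_l1');print(name,s.x,np.degrees(s.x[2]));print(np.round(res(s.x),1).tolist())
box=np.array([[-.075,.056,.163],[-.075,-.056,.163],[.075,.056,.163],[.075,-.056,.163]])
fit("box",box,[[(0,(266.7,192.7)),(1,(303,194.3)),(2,(265,155)),(3,(299.3,152.3))],[(0,(242.7,190)),(1,(287.3,185)),(2,(240.7,160.7)),(3,(285,157.3))]],[.35,0,1.5])
ch=np.array([[.155,.021,.042],[.155,-.021,.042],[-.085,.021,.042],[-.085,-.021,.042],[.025,0,.093],[-.025,0,.093]])
fit("chute",ch,[[(0,(303.3,270)),(1,(315.7,266.7)),(2,(316.7,347.3)),(3,(330.7,344.3))],[(0,(288.3,271.7)),(1,(304.3,268.3)),(2,(301,344)),(3,(326,340)),(4,(305.7,289)),(5,(310.7,300))]],[.45,-.6,1.5])
for n,u,v in(("scene",331,391),):print(ray(A,u,v,.03))
E
```

```text
box [0.46646983 0.09424307 1.486331  ] 85.16049352394242
[[0.3, 2.9], [1.1, -1.4], [0.5, 0.6], [1.5, 0.9], [-0.6, -1.5], [-0.8, 0.0], [0.1, -0.7], [-2.9, -0.4]]
chute [ 0.49994136 -0.33507956  1.56766095] 89.82035592233423
[[0.0, -0.8], [1.2, 0.4], [-0.6, -0.4], [0.1, 0.1], [-1.0, 0.0], [0.3, 0.9], [5.1, -0.9], [-0.0, -0.2], [-0.2, -0.1], [-0.8, 4.0]]
[ 0.49907779 -0.54187545  0.03      ]
```

```bash
cat >> h.py <<'E'
def Rt(yaw,pitch=0):
    "tool rotation for chute yaw, pitch = tail-up angle (nose down)"
    R=Ro.from_euler('ZY',[yaw,pitch]).as_matrix();return R@np.diag([1,-1,-1.])
def delta(P,R):
    o=r.get_obs();C=Ro.from_rotvec(o["orientation"])
    d=C.inv().apply(np.array(P)-o["tcp_pos"])/.15;w=(C.inv()*Ro.from_matrix(R)).as_rotvec()/np.pi
    print("shift",np.round(d,4),"turn",np.round(w,4));return d,w
E
python3 - <<'E'
from h import *
delta([.40,-.45,.24],Rt(1.568));delta([.5,-.35,.23],Rt(1.568))
E
```

```text
shift [ 1.0311 -0.6187  0.012 ] turn [-3.000e-04 -2.000e-04 -3.505e-01]
shift [ 1.9265 -0.914   0.0789] turn [-3.000e-04 -2.000e-04 -3.505e-01]
```

>>> {"fn": "send_rows", "kwargs": {"deltas": [[1,0.1,-0.05,0,0,0,-0.035],[1,0.25,-0.12,0,0,0,-0.07],[1,0.45,-0.22,0,0,0,-0.105],[1,0.65,-0.32,0,0,0,-0.14],[1,0.85,-0.42,0,0,0,-0.175],[1,0.95,-0.46,0,0,0,-0.21],[1,0.96,-0.48,0,0,0,-0.245],[1,0.96,-0.48,0,0,0,-0.28],[1,0.96,-0.48,0,0,0,-0.315],[1,0.96,-0.48,0,0,0,-0.35],[1,0.96,-0.48,0,0,0,-0.35]]}}

```text
clock: 1.12
tcp_pos: [0.3998, -0.4736, 0.2421]
orientation: [-2.222, -2.22, -0.0]
contact_force: [0.8, 0.1, 0.1]
grip_width: 0.0849
```

```bash
python3 - <<'E'
from h import *
delta([.5,-.36,.23],Rt(1.568))
E
```

```text
shift [0.758  0.6676 0.0807] turn [-0.0001 -0.0001  0.0007]
```

>>> {"fn": "send_rows", "kwargs": {"deltas": [[1,0.15,0.13,0.02,0,0,0],[1,0.35,0.3,0.04,0,0,0],[1,0.55,0.5,0.06,0,0,0],[1,0.7,0.62,0.08,0,0,0],[1,0.76,0.67,0.08,0,0,0],[1,0.76,0.67,0.08,0,0,0]]}}

```text
clock: 1.62
tcp_pos: [0.5037, -0.3561, 0.2302]
orientation: [-2.222, -2.22, -0.003]
contact_force: [-0.2, 0.5, 0.3]
grip_width: 0.0853
```

```bash
python3 - <<'E'
from h import *
f=r.grab_frame("wrist");cv2.imwrite("pics/w1.png",f["pixels"][:,:,::-1])
R=cv2.Rodrigues(f["rvec"])[0];print(-R.T@np.ravel(f["tvec"]),R)
import numpy as np
p=[.5,-.335]
print(proj(f,[[.5,-.335,.093],[.5,-.31,.093],[.5,-.36,.093],[.479,-.18,.042],[.521,-.18,.042],[.479,-.42,.042],[.521,-.42,.042]]))
E
```

```text
[ 0.50345409 -0.27406163  0.3617556 ] [[ 9.99999677e-01 -4.44115394e-04  6.69951390e-04]
 [-6.36065581e-04 -9.46818421e-01  3.21767732e-01]
 [ 4.91420314e-04 -3.21768054e-01 -9.46818397e-01]]
[[313.6773349  195.88734109]
 [313.48748074 156.0983456 ]
 [313.85636203 233.40724313]
 [280.20350397 -62.91716265]
 [346.75604109 -62.93645584]
 [288.98211274 284.81462307]
 [340.83805129 284.77906772]]
```

View pics/w1.png

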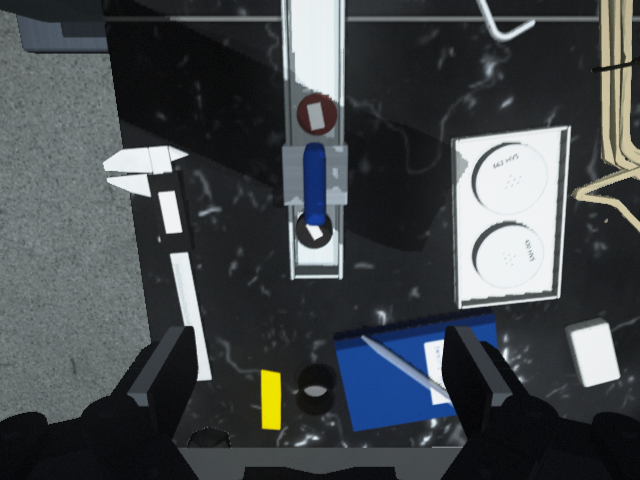

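The wrist view shows the handle top from (315,145) to (314,222), and the chute tail edge at about row 278. That puts the chute origin near (0.5005, -0.329), yaw 90.2°, about 6 mm farther in y than the first fit.

```bash
python3 - <<'E'
from h import *
delta([.5005,-.329,.065],Rt(1.573))
E
```

```text
shift [ 0.1994 -0.0087  1.1012] turn [-0.0001 -0.0001 -0.0019]
```

>>> {"fn": "send_rows", "kwargs": {"deltas": [[1,0.1,0,0.1,0,0,0],[1,0.2,-0.01,0.3,0,0,-0.002],[1,0.2,-0.01,0.5,0,0,-0.002],[1,0.2,-0.01,0.68,0,0,-0.002],[1,0.2,-0.01,0.8,0,0,-0.002],[1,0.2,-0.01,0.85,0,0,-0.002],[1,0.2,-0.01,0.85,0,0,-0.002],[1,0.2,-0.01,0.85,0,0,-0.002]]}}

```text
clock: 2.33
tcp_pos: [0.4992, -0.3317, 0.1034]
orientation: [2.222, 2.22, -0.001]
contact_force: [0.4, 0.6, 0.2]
grip_width: 0.0857
```

```bash
python3 - <<'E'
from h import *
delta([.5005,-.329,.065],Rt(1.573))
f=r.grab_frame("wrist");cv2.imwrite("pics/w2.png",f["pixels"][:,:,::-1])
E
```

```text
shift [0.0182 0.0087 0.2558] turn [ 0.      0.0003 -0.001 ]
```

View pics/w2.png

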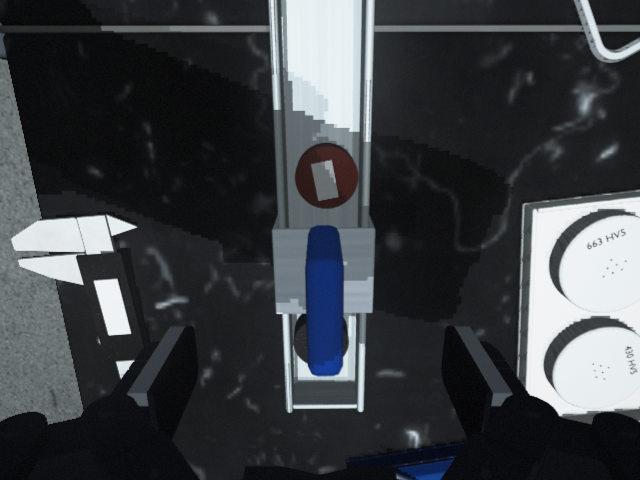

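The handle is centred at column 325, between jaw tips at columns 190 and 450, so it sits about 2 mm towards +x. I'll descend and grip.

>>> {"fn": "send_rows", "kwargs": {"deltas": [[1,0.02,0.012,0.06,0,0,-0.001],[1,0.02,0.014,0.15,0,0,-0.001],[1,0.02,0.014,0.22,0,0,-0.001],[1,0.02,0.014,0.25,0,0,-0.001],[1,0.02,0.014,0.25,0,0,-0.001],[0.4,0.02,0.014,0.25,0,0,-0.001],[0.2,0.02,0.014,0.25,0,0,-0.001],[0.1,0.02,0.014,0.25,0,0,-0.001],[0,0.02,0.014,0.25,0,0,-0.001],[0,0.02,0.014,0.25,0,0,-0.001],[0,0.02,0.014,0.25,0,0,-0.001],[0,0.02,0.014,0.25,0,0,-0.001],[0,0.02,0.014,0.25,0,0,-0.001]], "squeeze": 60}}

```text
clock: 3.47
tcp_pos: [0.5017, -0.3272, 0.0656]
orientation: [2.216, 2.227, -0.0]
contact_force: [-2.3, 0.9, 2.9]
grip_width: 0.0133
```

```bash
python3 - <<'E'
import cv2,numpy as np
a=cv2.imread("pics/scene0.png");b=cv2.imread("pics/side0.png")
def c(i,x,y,w,h,s):return cv2.resize(i[y:y+h,x:x+w],None,fx=s,fy=s,interpolation=cv2.INTER_NEAREST)
cv2.imwrite("pics/box.png",np.hstack([c(a,257,147,58,82,7),c(b,237,155,54,82,7)]))
E
```

```text
(no output)
```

View pics/box.png

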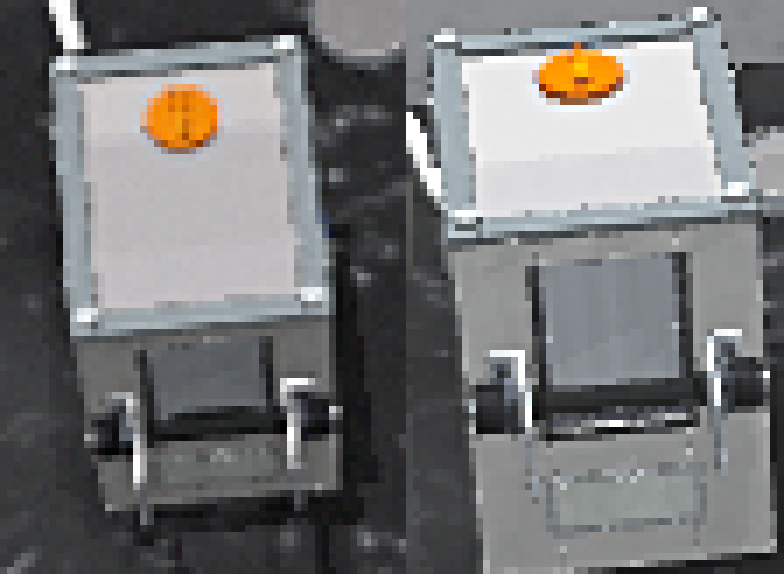

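>>> {"fn": "send_rows", "kwargs": {"deltas": [[0,0,0,-0.01,0,0,0],[0,0,0,-0.03,0,0,0],[0,0,0,-0.06,0,0,0],[0,0,0,-0.1,0,0,0],[0,0,0,-0.15,0,0,0],[0,0,0,-0.21,0,0,0],[0,0,0,-0.28,0,0,0],[0,0,0,-0.35,0,0,0],[0,0,0,-0.42,0,0,0],[0,0,0,-0.48,0,0,0],[0,0,0,-0.53,0,0,0],[0,0,0,-0.56,0,0,0],[0,0,0,-0.58,0,0,0],[0,0,0,-0.58,0,0,0],[0,0,0,-0.58,0,0,0]]}}

```text
clock: 4.72
tcp_pos: [0.5015, -0.327, 0.1521]
orientation: [-2.216, -2.227, 0.0]
contact_force: [-0.8, 0.3, -5.9]
grip_width: 0.0133
```

```bash
python3 - <<'E'
from h import *
from scipy.optimize import least_squares
A,B=r.grab_frame("scene"),r.grab_frame("side")
cv2.imwrite("pics/side1.png",B["pixels"][:,:,::-1])
L=np.array([[-.075,.056,.163],[-.075,-.056,.163],[.075,.056,.163],[.075,-.056,.163],[-.075,.056,0],[-.075,-.056,0],[-.075,.026,.142],[-.075,-.026,.142]])
oA=[(0,70,335),(1,330,313),(2,52,60),(3,300,38),(4,105,512),(5,341,487)]
oB=[(0,447,238),(1,765,208),(2,428,38),(3,712,10),(5,776,551),(6,536,268),(7,690,252)]
qa=np.array([[257+u/7-.5,147+v/7-.5] for _,u,v in oA]);qb=np.array([[237+(u-406)/7-.5,155+v/7-.5] for _,u,v in oB])
ia=[o[0] for o in oA];ib=[o[0] for o in oB]
def res(p,w=(1,1)):
    W=Ro.from_euler('z',p[2]).apply(L)+[p[0],p[1],0]
    return np.concatenate([w[0]*(proj(A,W[ia])-qa),w[1]*(proj(B,W[ib])-qb)])
for w in((1,1),(1,0),(0,1)):
    s=least_squares(lambda p:res(p,w).ravel(),[.466,.09,1.5],loss='soft_l1');print(w,s.x,np.degrees(s.x[2]))
    W=Ro.from_euler('z',s.x[2]).apply([[-.075,0,.095]])+[s.x[0],s.x[1],0];print("inlet",W)
    print(np.round(res(s.x),1).tolist())
E
```

```text
(1, 1) [0.46536107 0.10083301 1.52066433] 87.12764838902244
inlet [[0.46160274 0.02592724 0.095     ]]
[[0.7, -0.0], [0.5, -0.7], [0.2, -0.5], [-0.1, -0.7], [0.9, 1.2], [0.4, 1.3], [0.1, -1.0], [-1.2, -0.9], [-0.4, -0.6], [0.1, -0.4], [0.2, 2.3], [-0.1, 0.7], [-1.7, 1.0]]
(1, 0) [0.4642524  0.10086594 1.50859086] 86.4358892315147
inlet [[0.45959  0.026011 0.095   ]]
[[0.0, -0.2], [-0.1, -0.4], [0.1, -0.6], [-0.1, -0.6], [0.2, 1.1], [-0.1, 1.5], [-0.8, -1.0], [-1.9, -0.7], [-0.5, -0.7], [0.1, -0.2], [-0.6, 2.5], [-0.9, 0.7], [-2.5, 1.1]]
(0, 1) [0.46610212 0.10079837 1.53035979] 87.68315733558359
inlet [[0.46307021 0.02585968 0.095     ]]
[[1.2, 0.1], [1.0, -0.9], [0.2, -0.3], [-0.1, -0.9], [1.3, 1.3], [0.9, 1.1], [0.7, -0.9], [-0.6, -1.1], [-0.4, -0.5], [0.1, -0.5], [0.7, 2.1], [0.5, 0.7], [-1.2, 0.9]]
```

```bash
python3 - <<'E'
from h import *
delta([.4506,-.192,.151],Rt(1.5207))
E
```

```text
shift [ 0.9013 -0.3337  0.0053] turn [-0.0003 -0.0002  0.0175]
```

>>> {"fn": "send_rows", "kwargs": {"deltas": [[0,0.01,-0.003,0,0,0,0],[0,0.03,-0.01,0,0,0,0.001],[0,0.06,-0.02,0,0,0,0.002],[0,0.1,-0.037,0,0,0,0.003],[0,0.15,-0.055,0,0,0,0.004],[0,0.21,-0.077,0,0,0,0.005],[0,0.28,-0.104,0,0,0,0.006],[0,0.35,-0.13,0,0,0,0.007],[0,0.42,-0.155,0,0,0,0.008],[0,0.49,-0.18,0,0,0,0.0095],[0,0.56,-0.207,0,0,0,0.011],[0,0.63,-0.233,0,0,0,0.0125],[0,0.7,-0.26,0,0,0,0.014],[0,0.76,-0.282,0,0,0,0.0155],[0,0.81,-0.3,0,0,0,0.017],[0,0.85,-0.315,0,0,0,0.0175],[0,0.88,-0.326,0,0,0,0.0175],[0,0.9,-0.333,0,0,0,0.0175],[0,0.9,-0.333,0,0,0,0.0175],[0,0.9,-0.333,0,0,0,0.0175]]}}

```text
clock: 6.48
tcp_pos: [0.4513, -0.1927, 0.1524]
orientation: [2.276, 2.165, 0.0]
contact_force: [0.4, -0.9, -6.5]
grip_width: 0.0131
```

```bash
python3 - <<'E'
from h import *
delta([.4506,-.192,.149],Rt(1.5207))
a=r.grab_frame("scene")["pixels"][:,:,::-1];b=r.grab_frame("side")["pixels"][:,:,::-1]
def c(i,x,y,w,h,s):return cv2.resize(i[y:y+h,x:x+w],None,fx=s,fy=s,interpolation=cv2.INTER_NEAREST)
cv2.imwrite("pics/pre.png",np.hstack([c(a,250,145,75,115,5),c(b,225,150,80,115,5)]))
E
```

```text
shift [ 0.0042 -0.0047  0.0225] turn [ 0.0001  0.0001 -0.    ]
```

View pics/pre.png

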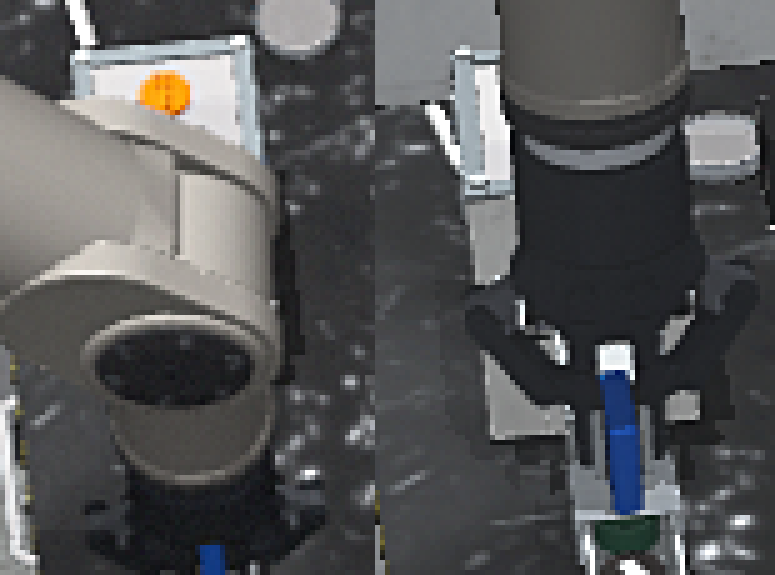

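>>> {"fn": "send_rows", "kwargs": {"deltas": [[0,0.01,-0.004,0.004,0,0,0],[0,0.03,-0.004,0.01,0,0,0],[0,0.06,-0.004,0.016,0,0,0],[0,0.1,-0.004,0.02,0,0,0],[0,0.14,-0.004,0.02,0,0,0],[0,0.19,-0.004,0.02,0,0,0],[0,0.24,-0.004,0.02,0,0,0],[0,0.29,-0.004,0.02,0,0,0],[0,0.33,-0.004,0.02,0,0,0],[0,0.36,-0.004,0.02,0,0,0],[0,0.38,-0.004,0.02,0,0,0],[0,0.38,-0.004,0.02,0,0,0],[0,0.38,-0.004,0.02,0,0,0]]}}

```text
clock: 7.67
tcp_pos: [0.4534, -0.1355, 0.1493]
orientation: [2.276, 2.165, -0.0]
contact_force: [-0.5, -0.1, -5.8]
grip_width: 0.0132
```

```bash
python3 - <<'E'
from h import *
f=r.grab_frame("wrist");cv2.imwrite("pics/w3.png",f["pixels"][:,:,::-1])
p=np.array([.4615,.026]);u=np.array([np.cos(1.5207),np.sin(1.5207)]);n=np.array([-u[1],u[0]])
print(np.round(proj(f,[[*(p-.048*u+s*.033*n),z] for s in(1,-1) for z in(.107,.073)])))
E
```

```text
[[228.   0.]
 [243.  16.]
 [412.   1.]
 [396.  17.]]
```

View pics/w3.png

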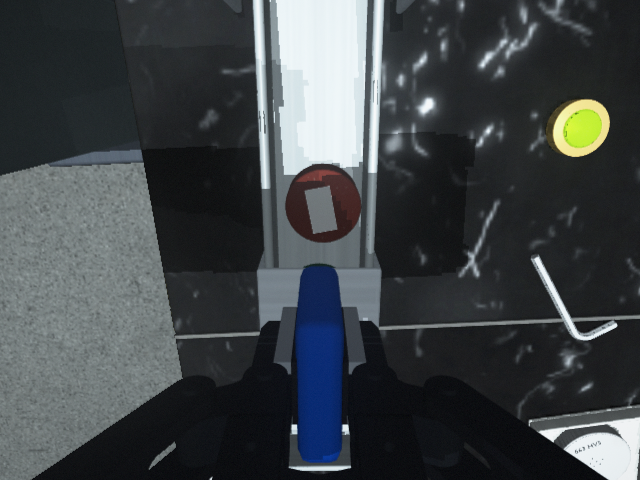

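Cheek tips at about (243,10) and (397,10) match the prediction, and the chute is centred between them at column 319. I'll advance through the flap.

>>> {"fn": "send_rows", "kwargs": {"deltas": [[0,0.008,0,0,0,0,0],[0,0.025,0,0,0,0,0],[0,0.045,0,0,0,0,0],[0,0.065,0,0,0,0,0],[0,0.085,0,0,0,0,0],[0,0.105,0,0,0,0,0],[0,0.125,0,0,0,0,0],[0,0.145,0,0,0,0,0],[0,0.165,0,0,0,0,0],[0,0.18,0,0,0,0,0],[0,0.19,0,0,0,0,0],[0,0.19,0,0,0,0,0],[0,0.19,0,0,0,0,0]]}}

```text
clock: 8.8
tcp_pos: [0.4547, -0.1069, 0.1493]
orientation: [-2.276, -2.165, 0.0]
contact_force: [-0.6, -0.4, -6.6]
grip_width: 0.0133
```

>>> {"fn": "send_rows", "kwargs": {"deltas": [[0,0.008,0,0,0,0,0],[0,0.016,0,0,0,0,0],[0,0.024,0,0,0,0,0],[0,0.032,0,0,0,0,0],[0,0.032,0,0,0,0,0]]}}

```text
clock: 9.22
tcp_pos: [0.455, -0.1018, 0.1493]
orientation: [-2.276, -2.166, -0.0]
contact_force: [-0.6, -0.2, -5.3]
grip_width: 0.0134
```

>>> {"fn": "send_rows", "kwargs": {"deltas": [[0,0.007,0,0,0,0,0],[0,0.014,0,0,0,0,0],[0,0.02,0,0,0,0,0],[0,0.02,0,0,0,0,0]]}}

```text
clock: 9.55
tcp_pos: [0.4552, -0.0989, 0.1493]
orientation: [-2.276, -2.165, -0.0]
contact_force: [-1.2, 0.2, -6.2]
grip_width: 0.0132
```

>>> {"fn": "send_rows", "kwargs": {"deltas": [[0,0.007,0,0,0,0,0],[0,0.014,0,0,0,0,0],[0,0.02,0,0,0,0,0],[0,0.02,0,0,0,0,0]]}}

```text
clock: 9.88
tcp_pos: [0.4553, -0.0959, 0.1493]
orientation: [-2.276, -2.166, -0.0]
contact_force: [-0.1, -0.4, -6.7]
grip_width: 0.0136
```

>>> {"fn": "send_rows", "kwargs": {"deltas": [[0,0.007,0,0,0,0,0],[0,0.014,0,0,0,0,0],[0,0.02,0,0,0,0,0],[0,0.02,0,0,0,0,0]]}}

```text
clock: 10.22
tcp_pos: [0.4555, -0.0929, 0.1493]
orientation: [-2.276, -2.165, -0.0]
contact_force: [0.6, -0.8, -6.0]
grip_width: 0.0135
```

>>> {"fn": "send_rows", "kwargs": {"deltas": [[0,0.007,0,0,0,0,0],[0,0.014,0,0,0,0,0],[0,0.02,0,0,0,0,0],[0,0.02,0,0,0,0,0]]}}

```text
clock: 10.55
tcp_pos: [0.4556, -0.0899, 0.1493]
orientation: [-2.276, -2.165, -0.0]
contact_force: [-0.3, -0.4, -5.8]
grip_width: 0.0137
```

>>> {"fn": "send_rows", "kwargs": {"deltas": [[0,0.006,0,0,0,0,0],[0,0.01,0,0,0,0,0],[0,0.013,0,0,0,0,0],[0,0.013,0,0,0,0,0]]}}

```text
clock: 10.88
tcp_pos: [0.4557, -0.0881, 0.1493]
orientation: [2.276, 2.165, 0.0]
contact_force: [0.9, 0.1, -7.3]
grip_width: 0.0134
```

>>> {"fn": "send_rows", "kwargs": {"deltas": [[0,0.006,0,0,0,0,0],[0,0.01,0,0,0,0,0],[0,0.013,0,0,0,0,0],[0,0.013,0,0,0,0,0]]}}

```text
clock: 11.22
tcp_pos: [0.4558, -0.0861, 0.1493]
orientation: [2.276, 2.165, 0.0]
contact_force: [1.0, 0.6, -5.6]
grip_width: 0.0133
```

>>> {"fn": "send_rows", "kwargs": {"deltas": [[0,0.006,0,0,0,0,0],[0,0.01,0,0,0,0,0],[0,0.013,0,0,0,0,0],[0,0.013,0,0,0,0,0]]}}

```text
clock: 11.55
tcp_pos: [0.4559, -0.0842, 0.1493]
orientation: [-2.276, -2.165, -0.0]
contact_force: [-0.6, -1.6, -7.2]
grip_width: 0.0129
```

>>> {"fn": "send_rows", "kwargs": {"deltas": [[0,0.006,0,0,0,0,0],[0,0.01,0,0,0,0,0],[0,0.01,0,0,0,0,0]]}}

```text
clock: 11.8
tcp_pos: [0.456, -0.0827, 0.1493]
orientation: [2.276, 2.165, 0.0]
contact_force: [-0.9, -0.4, -6.0]
grip_width: 0.0134
```

```bash
python3 - <<'E'
from h import *
F=[]
for _ in range(6):
    r.grab_frame("wrist");o=r.get_obs();F.append(np.r_[o["contact_force"],o["moment"]])
print(np.round(np.mean(F,0),2),np.round(np.std(F,0),2))
E
```

```text
[ 0.04 -0.03 -6.59 -0.08 -0.01  0.01] [0.77 0.55 0.41 0.04 0.02 0.03]
```

>>> {"fn": "send_rows", "kwargs": {"deltas": [[0,0.006,0,0,0,0,0],[0,0.012,0,0,0,0,0],[0,0.014,0,0,0,0,0],[0,0.014,0,0,0,0,0]]}}

```text
clock: 12.43
tcp_pos: [0.4561, -0.0806, 0.1493]
orientation: [2.276, 2.165, 0.0]
contact_force: [-1.1, -0.6, -6.3]
grip_width: 0.0133
```

```bash
cat > ft.py <<'E'
from h import *
F=[]
for _ in range(5):
    f=r.grab_frame("wrist");o=r.get_obs();F.append(np.r_[o["contact_force"],o["moment"]])
print(np.round(np.mean(F,0),2),np.round(o["tcp_pos"],4),o["clock"])
E
python3 ft.py; python3 -c "
from h import *
f=r.grab_frame('wrist');cv2.imwrite('pics/w4.png',f['pixels'][:,:,::-1])"
```

```text
[-0.07  0.09 -6.45 -0.06 -0.   -0.03] [ 0.4561 -0.0807  0.1493] 12.6833
```

View pics/w4.png

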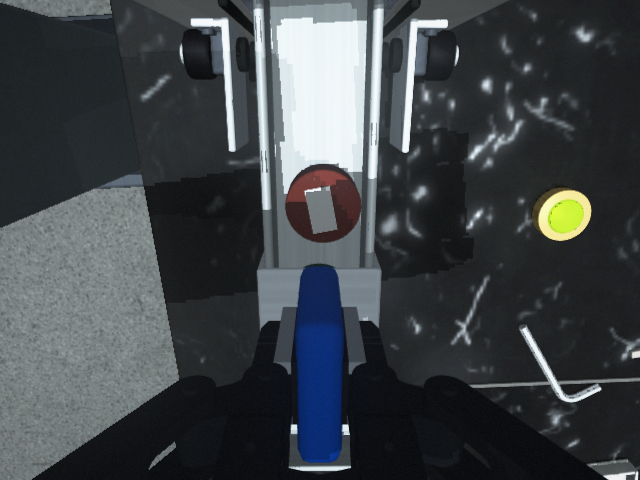

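```bash
python3 - <<'E'
from h import *
f=r.grab_frame("wrist")
for u,v,z in((242,52,.09),(397,52,.09),(195,54,.09),(447,54,.09),(233,150,.107),(405,150,.107),(210,20,.107),(430,20,.107)):print(u,v,np.round(ray(f,u,v,z),4))
o=r.get_obs();C=Ro.from_rotvec(o["orientation"]).as_matrix()
for s in (21,-21):
  W=[o["tcp_pos"]+C@np.array([x/1000-.002,s/1000,.0656-zz/1000]) for x,zz in((95,42),(95,14),(25,45))];print(np.round(W,4),np.round(proj(f,W)))
E
```

```text
242 52 [0.4294 0.019  0.09  ]
397 52 [0.4923 0.0158 0.09  ]
195 54 [0.4103 0.0192 0.09  ]
447 54 [0.5126 0.0141 0.09  ]
233 150 [ 0.4248 -0.018   0.107 ]
405 150 [ 0.4929 -0.0214  0.107 ]
210 20 [0.4218 0.0286 0.107 ]
430 20 [0.5013 0.0246 0.107 ]
[[ 0.4817  0.0111  0.1257]
 [ 0.4817  0.0111  0.0977]
 [ 0.4782 -0.0588  0.1287]] [[383.  59.]
 [373.  65.]
 [375. 259.]]
[[ 0.4398  0.0132  0.1257]
 [ 0.4398  0.0132  0.0977]
 [ 0.4363 -0.0567  0.1287]] [[257.  59.]
 [266.  65.]
 [264. 259.]]
```

The bar axis shows at rows 52–54, which puts it at y≈0.0174 (about 11 mm in front of the face). The heel should touch any moment now.

>>> {"fn": "send_rows", "kwargs": {"deltas": [[0,0.006,0,0,0,0,0],[0,0.012,0,0,0,0,0],[0,0.014,0,0,0,0,0],[0,0.014,0,0,0,0,0]]}}

```text
clock: 13.12
tcp_pos: [0.4561, -0.0789, 0.1493]
orientation: [2.276, 2.165, -0.001]
contact_force: [-0.2, -1.5, -6.3]
grip_width: 0.0132
```

```bash
python3 ft.py
```

```text
[-0.39 -2.34 -6.37 -0.54  0.04 -0.02] [ 0.4562 -0.0788  0.1493] 13.3667
```

>>> {"fn": "send_rows", "kwargs": {"deltas": [[0,0,0,0.005,0,0,0],[0,0,0,0.01,0,0,0],[0,0,0,0.015,0,0,0],[0,0,0,0.02,0,0,0],[0,0,0,0.02,0,0,0]]}}

```text
clock: 13.78
tcp_pos: [0.4563, -0.0787, 0.1462]
orientation: [2.276, 2.165, 0.0]
contact_force: [0.3, -2.8, -6.0]
grip_width: 0.0132
```

```bash
python3 ft.py
```

```text
[-0.66 -2.36 -5.24 -0.55 -0.01 -0.05] [ 0.4563 -0.0787  0.1464] 14.0333
```

>>> {"fn": "send_rows", "kwargs": {"deltas": [[0,0,0,0.005,0,0,0],[0,0.003,0,0.01,0,0,0],[0,0.003,0,0.01,0,0,0]]}}

```text
clock: 14.28
tcp_pos: [0.4563, -0.0782, 0.1448]
orientation: [2.276, 2.165, 0.0]
contact_force: [-0.1, -1.9, -4.7]
grip_width: 0.0135
```

```bash
python3 ft.py
```

```text
[-0.38 -2.81 -4.57 -0.57 -0.02 -0.05] [ 0.4563 -0.0782  0.1449] 14.5333
```

```bash
python3 - <<'E'
import numpy as np
Px,Pz=98,56.6
for t in list(range(1,13))+[14,16]:
    a=np.radians(t);c,s=np.cos(a),np.sin(a)
    print(t,np.round([(Px*(1-c)+Pz*s)/150,(Pz*(1-c)-Px*s)/150,-t/180],4))
E
```

```text
1 [ 0.0067 -0.0113 -0.0056]
2 [ 0.0136 -0.0226 -0.0111]
3 [ 0.0206 -0.0337 -0.0167]
4 [ 0.0279 -0.0447 -0.0222]
5 [ 0.0354 -0.0555 -0.0278]
6 [ 0.043  -0.0662 -0.0333]
7 [ 0.0509 -0.0768 -0.0389]
8 [ 0.0589 -0.0873 -0.0444]
9 [ 0.0671 -0.0976 -0.05  ]
10 [ 0.0754 -0.1077 -0.0556]
11 [ 0.084  -0.1177 -0.0611]
12 [ 0.0927 -0.1276 -0.0667]
14 [ 0.1107 -0.1468 -0.0778]
16 [ 0.1293 -0.1655 -0.0889]
```

>>> {"fn": "send_rows", "kwargs": {"deltas": [[0,0.0034,0,-0.0056,0,-0.0028,0],[0,0.0067,0,-0.0113,0,-0.0056,0],[0,0.0136,0,-0.0226,0,-0.0111,0],[0,0.0206,0,-0.0337,0,-0.0167,0],[0,0.0279,0,-0.0447,0,-0.0222,0],[0,0.0354,0,-0.0555,0,-0.0278,0],[0,0.043,0,-0.0662,0,-0.0333,0],[0,0.0509,0,-0.0768,0,-0.0389,0],[0,0.0589,0,-0.0873,0,-0.0444,0],[0,0.0671,0,-0.0976,0,-0.05,0],[0,0.0754,0,-0.1077,0,-0.0556,0],[0,0.0754,0,-0.1077,0,-0.0556,0]]}}

```text
clock: 15.53
tcp_pos: [0.4569, -0.0659, 0.1613]
orientation: [2.182, 2.079, -0.192]
contact_force: [0.2, -4.6, -5.0]
grip_width: 0.0132
```

```bash
python3 ft.py; python3 -c "
from h import *
o=r.get_obs();print(np.round(o['joints'],2));C=Ro.from_rotvec(o['orientation']).as_matrix();print(np.degrees(np.arcsin(-C[2,0])),o['tcp_pos']+C@[.098,0,.0566])"
```

```text
[ 0.21 -3.11 -4.29 -0.3  -0.08 -0.07] [ 0.4567 -0.067   0.1609] 15.7833
[ 0.21  0.26 -0.37  2.12  0.36  0.84 -0.44]
9.990049309737742 [0.46108021 0.01957448 0.08817073]
```

>>> {"fn": "send_rows", "kwargs": {"deltas": [[0,0.0034,0,-0.0056,0,-0.0028,0],[0,0.0067,0,-0.0113,0,-0.0056,0],[0,0.0136,0,-0.0226,0,-0.0111,0],[0,0.0206,0,-0.0337,0,-0.0167,0],[0,0.0279,0,-0.0447,0,-0.0222,0],[0,0.0354,0,-0.0555,0,-0.0278,0],[0,0.043,0,-0.0662,0,-0.0333,0],[0,0.0509,0,-0.0768,0,-0.0389,0],[0,0.0589,0,-0.0873,0,-0.0444,0],[0,0.0671,0,-0.0976,0,-0.05,0],[0,0.0754,0,-0.1077,0,-0.0556,0],[0,0.084,0,-0.1177,0,-0.0611,0],[0,0.0927,0,-0.1276,0,-0.0667,0],[0,0.0927,0,-0.1276,0,-0.0667,0]]}}

```text
clock: 16.95
tcp_pos: [0.4577, -0.049, 0.1774]
orientation: [2.062, 1.965, -0.403]
contact_force: [0.3, -3.4, -4.8]
grip_width: 0.0133
```

```bash
cat >> ft.py <<'E'
C=Ro.from_rotvec(o['orientation']).as_matrix();print(np.round(o['joints'],2),np.degrees(np.arcsin(-C[2,0])),o['tcp_pos']+C@[.098,0,.0566])
E
python3 ft.py
```

```text
[-0.15 -2.28 -4.12  0.15 -0.04 -0.02] [ 0.4576 -0.0501  0.1774] 17.2
[ 0.03  0.28 -0.36  2.1   0.55  1.   -0.72] 22.000100690065356 [0.46107261 0.01949671 0.08816682]
```

>>> {"fn": "send_rows", "kwargs": {"deltas": [[0,0.005,0,-0.006,0,-0.0028,0],[0,0.0097,0,-0.0125,0,-0.0056,0],[0,0.0176,0,-0.0242,0,-0.0111,0],[0,0.0249,0,-0.0355,0,-0.0167,0],[0,0.0322,0,-0.0465,0,-0.0222,0],[0,0.0397,0,-0.0573,0,-0.0278,0],[0,0.0473,0,-0.068,0,-0.0333,0],[0,0.0552,0,-0.0786,0,-0.0389,0],[0,0.0632,0,-0.0891,0,-0.0444,0],[0,0.0714,0,-0.0994,0,-0.05,0],[0,0.0797,0,-0.1095,0,-0.0556,0],[0,0.0883,0,-0.1195,0,-0.0611,0],[0,0.097,0,-0.1294,0,-0.0667,0],[0,0.097,0,-0.1294,0,-0.0667,0]]}}

```text
clock: 18.37
tcp_pos: [0.4588, -0.0282, 0.1898]
orientation: [1.933, 1.842, -0.593]
contact_force: [0.3, -4.5, -2.5]
grip_width: 0.0134
```

```bash
python3 ft.py; python3 -c "
from h import *
w=r.grab_frame('wrist')['pixels'];s=r.grab_frame('side')['pixels'];s=cv2.resize(s[140:260,220:320],None,fx=4,fy=4)
cv2.imwrite('pics/w5.png',np.hstack([cv2.resize(w,None,fx=.6,fy=.6),np.zeros((288,1,3),np.uint8),s[:288]])[:,:,::-1])"
```

```text
[-0.16 -3.65 -3.19  0.23 -0.01 -0.05] [ 0.4586 -0.0293  0.19  ] 18.6167
[-0.13  0.34 -0.36  2.07  0.67  1.19 -0.94] 34.003239871288145 [0.46115718 0.02020564 0.08822476]
```

View pics/w5.png

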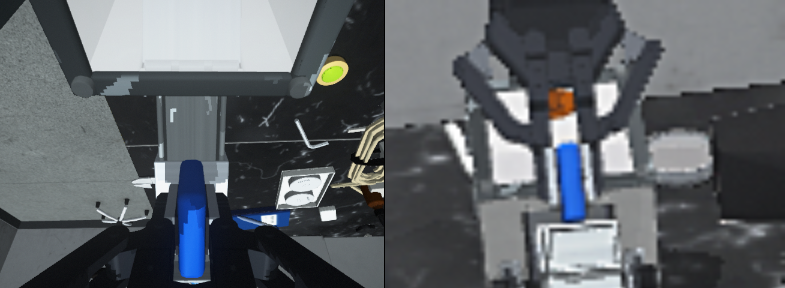

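>>> {"fn": "send_rows", "kwargs": {"deltas": [[0,0,0,0,0,0,0],[0,0,0,0,0,0,0],[0,0,0,0,0,0,0],[0,0,0,0,0,0,0],[0,0,0,0,0,0,0],[0,0,0,0,0,0,0]]}}

```text
clock: 19.22
tcp_pos: [0.4587, -0.0292, 0.1899]
orientation: [1.935, 1.841, -0.592]
contact_force: [-0.5, -3.4, -3.9]
grip_width: 0.0133
```

```bash
python3 ft.py; python3 - <<'E'
import numpy as np
Px,Pz=98,56.6
for t in [1,2.5]+list(range(4,35,2)):
    a=np.radians(-t);c,s=np.cos(a),np.sin(a)
    print(t,np.round([(Px*(1-c)+Pz*s)/150,(Pz*(1-c)-Px*s)/150,t/180],3).tolist())
E
```

```text
[-0.54 -3.23 -3.18  0.23  0.   -0.04] [ 0.4587 -0.0292  0.19  ] 19.4667
[-0.13  0.34 -0.36  2.07  0.67  1.19 -0.94] 34.02331012266441 [0.46114935 0.0203047  0.08820982]
1 [-0.006, 0.011, 0.006]
2.5 [-0.016, 0.029, 0.014]
4 [-0.025, 0.046, 0.022]
6 [-0.036, 0.07, 0.033]
8 [-0.046, 0.095, 0.044]
10 [-0.056, 0.119, 0.056]
12 [-0.064, 0.144, 0.067]
14 [-0.072, 0.169, 0.078]
16 [-0.079, 0.195, 0.089]
18 [-0.085, 0.22, 0.1]
20 [-0.09, 0.246, 0.111]
22 [-0.094, 0.272, 0.122]
24 [-0.097, 0.298, 0.133]
26 [-0.099, 0.325, 0.144]
28 [-0.101, 0.351, 0.156]
30 [-0.101, 0.377, 0.167]
32 [-0.101, 0.404, 0.178]
34 [-0.099, 0.43, 0.189]
```

>>> {"fn": "send_rows", "kwargs": {"deltas": [[0,-0.006,0,0.011,0,0.006,0],[0,-0.016,0,0.029,0,0.014,0],[0,-0.025,0,0.046,0,0.022,0],[0,-0.036,0,0.07,0,0.033,0],[0,-0.046,0,0.095,0,0.044,0],[0,-0.056,0,0.119,0,0.056,0],[0,-0.064,0,0.144,0,0.067,0],[0,-0.072,0,0.169,0,0.078,0],[0,-0.079,0,0.195,0,0.089,0],[0,-0.085,0,0.22,0,0.1,0],[0,-0.09,0,0.246,0,0.111,0],[0,-0.094,0,0.272,0,0.122,0],[0,-0.097,0,0.298,0,0.133,0],[0,-0.099,0,0.325,0,0.144,0],[0,-0.101,0,0.351,0,0.156,0],[0,-0.101,0,0.377,0,0.167,0],[0,-0.101,0,0.404,0,0.178,0],[0,-0.099,0,0.43,0,0.189,0],[0,-0.099,0,0.43,0,0.189,0]]}}

```text
clock: 21.05
tcp_pos: [0.4562, -0.0798, 0.1446]
orientation: [2.281, 2.16, 0.003]
contact_force: [-0.1, -1.7, -3.1]
grip_width: 0.0134
```

```bash
python3 ft.py; python3 -c "
from h import *
delta([.4556,-.082,.151],Rt(1.5207));print(2*np.arctan2(*r.get_obs()['orientation'][[1,0]]))"
```

```text
[ 0.   -3.33 -4.17 -0.72 -0.04 -0.06] [ 0.4567 -0.0774  0.1452] 21.3
[ 0.38  0.29 -0.4   2.12  0.16  0.76 -0.17] 0.05232126979520961 [0.46161387 0.02039322 0.08850343]
shift [-0.0308 -0.0058 -0.0387] turn [0.0004 0.0003 0.0002]
1.5214676774106555
```

>>> {"fn": "send_rows", "kwargs": {"deltas": [[0,-0.01,0,-0.01,0,0,0],[0,-0.03,0,-0.025,0,0,0],[0,-0.05,0,-0.035,0,0,0],[0,-0.08,0,-0.035,0,0,0],[0,-0.12,0,-0.035,0,0,0],[0,-0.17,0,-0.035,0,0,0],[0,-0.23,0,-0.035,0,0,0],[0,-0.3,0,-0.035,0,0,0],[0,-0.38,0,-0.035,0,0,0],[0,-0.46,0,-0.035,0,0,0],[0,-0.54,0,-0.035,0,0,0],[0,-0.62,0,-0.035,0,0,0],[0,-0.7,0,-0.035,0,0,0],[0,-0.77,0,-0.035,0,0,0],[0,-0.83,0,-0.035,0,0,0],[0,-0.88,0,-0.035,0,0,0],[0,-0.92,0,-0.035,0,0,0],[0,-0.94,0,-0.035,0,0,0],[0,-0.94,0,-0.035,0,0,0]]}}

```text
clock: 22.88
tcp_pos: [0.4491, -0.2189, 0.15]
orientation: [2.277, 2.164, -0.0]
contact_force: [0.1, -0.0, -3.8]
grip_width: 0.0132
```

```bash
python3 ft.py; python3 -c "
from h import *
w=r.grab_frame('wrist')['pixels'];s=r.grab_frame('side')['pixels'];s=cv2.resize(s[140:260,220:320],None,fx=4,fy=4)
cv2.imwrite('pics/w6.png',np.hstack([cv2.resize(w,None,fx=.6,fy=.6),s[:288]])[:,:,::-1])
delta([.5015,-.325,.152],Rt(1.5758))"
```

```text
[-0.    0.43 -5.01  0.04 -0.01  0.01] [ 0.4493 -0.2177  0.15  ] 23.1333
[ 0.6   0.33 -0.33  2.04  0.15  0.8   0.14] -0.014822835008397213 [ 0.45409944 -0.11976617  0.09346482]
shift [-0.6961  0.3827 -0.013 ] turn [ 0.     -0.     -0.0173]
```

View pics/w6.png

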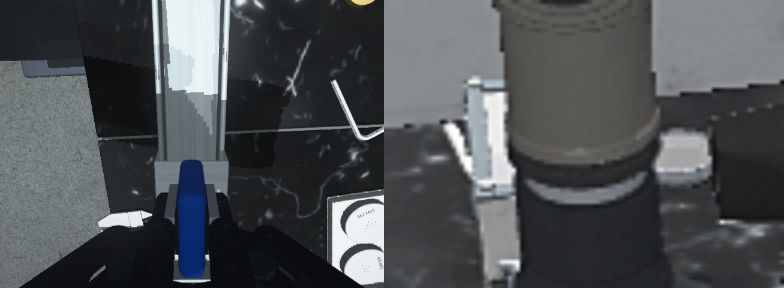

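The channel in front of the bracket is empty, and the wrist load fell from 6.4 to 5.0 N, which matches three specimens gone. I'll return the chute to its original spot.

>>> {"fn": "send_rows", "kwargs": {"deltas": [[0,-0.02,0.01,0,0,0,0],[0,-0.06,0.03,0,0,0,-0.002],[0,-0.13,0.07,0,0,0,-0.004],[0,-0.21,0.115,0,0,0,-0.006],[0,-0.3,0.165,0,0,0,-0.008],[0,-0.39,0.215,0,0,0,-0.01],[0,-0.48,0.265,0,0,0,-0.013],[0,-0.56,0.31,0,0,0,-0.016],[0,-0.63,0.35,0,0,0,-0.0173],[0,-0.68,0.375,0,0,0,-0.0173],[0,-0.696,0.383,0,0,0,-0.0173],[0,-0.696,0.383,0,0,0,-0.0173],[0,-0.696,0.383,0,0,0,-0.0173]]}}

```text
clock: 24.32
tcp_pos: [0.5011, -0.325, 0.1498]
orientation: [-2.216, -2.226, -0.0]
contact_force: [-0.2, -0.2, -4.5]
grip_width: 0.0132
```

```bash
python3 ft.py; python3 -c "
from h import *
delta([.5015,-.326,.068],Rt(1.5758))"
```

```text
[-0.25  0.28 -4.89  0.02  0.01 -0.01] [ 0.5013 -0.3248  0.1501] 24.5667
[ 0.69  0.47 -0.29  1.81  0.17  0.88  0.33] -0.0067325772279007755 [ 0.50076203 -0.22682395  0.09353505]
shift [-0.0079  0.0015  0.5475] turn [-0.     -0.      0.0001]
```

>>> {"fn": "send_rows", "kwargs": {"deltas": [[0,0,0,0.02,0,0,0],[0,0,0,0.06,0,0,0],[0,0,0,0.13,0,0,0],[0,0,0,0.21,0,0,0],[0,0,0,0.29,0,0,0],[0,0,0,0.37,0,0,0],[0,0,0,0.44,0,0,0],[0,0,0,0.49,0,0,0],[0,0,0,0.52,0,0,0],[0,0,0,0.535,0,0,0],[0,0,0,0.545,0,0,0],[0,0,0,0.545,0,0,0],[0,0,0,0.545,0,0,0]]}}

```text
clock: 25.65
tcp_pos: [0.5017, -0.3257, 0.0688]
orientation: [2.216, 2.226, 0.0]
contact_force: [0.4, -0.4, -5.0]
grip_width: 0.0136
```

```bash
python3 ft.py
```

```text
[-0.01 -0.1  -4.67  0.02 -0.02  0.  ] [ 0.5015 -0.3256  0.0687] 25.9
[ 0.67  0.58 -0.27  1.86  0.22  0.73  0.29] 0.02095392247888949 [ 0.50114074 -0.2276416   0.01201486]
```

Still off the bench by about 3 mm, so I'll lower gently.

>>> {"fn": "send_rows", "kwargs": {"deltas": [[0,0,0,0.006,0,0,0],[0,0,0,0.012,0,0,0],[0,0,0,0.017,0,0,0],[0,0,0,0.02,0,0,0],[0,0,0,0.021,0,0,0],[0,0,0,0.021,0,0,0]]}}

```text
clock: 26.4
tcp_pos: [0.5014, -0.3255, 0.0656]
orientation: [2.217, 2.226, -0.0]
contact_force: [-3.4, 1.5, 4.0]
grip_width: 0.0133
```

```bash
python3 ft.py
```

```text
[-3.38  1.81  5.13  0.38  0.75 -0.  ] [ 0.5014 -0.3254  0.0656] 26.65
[ 0.67  0.58 -0.26  1.86  0.22  0.73  0.29] 0.009827925010284557 [ 0.50092146 -0.22745745  0.00901457]
```

>>> {"fn": "send_rows", "kwargs": {"deltas": [[0.25,0,0,-0.003,0,0,0],[0.4,0,0,-0.003,0,0,0],[0.6,0,0,-0.003,0,0,0],[0.8,0,0,-0.003,0,0,0],[1,0,0,-0.003,0,0,0],[1,0,0,-0.003,0,0,0],[1,0,0,-0.003,0,0,0],[1,0,0,-0.05,0,0,0],[1,0,0,-0.15,0,0,0],[1,0,0,-0.3,0,0,0],[1,0,0,-0.5,0,0,0],[1,0,0,-0.7,0,0,0],[1,0,0,-0.9,0,0,0],[1,0,0,-1,0,0,0],[1,0,0,-1,0,0,0]]}}

```text
clock: 27.9
tcp_pos: [0.5036, -0.3265, 0.2202]
orientation: [2.211, 2.221, 0.003]
contact_force: [-0.0, 0.0, -0.6]
grip_width: 0.0851
```

```bash
python3 ft.py; python3 -c "
from h import *
w=r.grab_frame('wrist')['pixels'];s=r.grab_frame('side')['pixels'];a=r.grab_frame('scene')['pixels']
c=lambda i,x,y,ww,h,k:cv2.resize(i[y:y+h,x:x+ww],None,fx=k,fy=k,interpolation=cv2.INTER_NEAREST)
top=np.hstack([c(a,257,147,58,70,6),c(s,232,150,66,70,6)])
bot=cv2.resize(w,(240,180));bot=np.hstack([bot,c(s,220,150,140,90,2),c(a,255,240,110,90,2)])
W=max(top.shape[1],bot.shape[1]);p=lambda i:np.pad(i,((0,0),(0,W-i.shape[1]),(0,0)))
cv2.imwrite('pics/end.png',np.vstack([p(top),p(bot)])[:,:,::-1]);print(W)"
```

```text
[ 0.38  0.32 -0.11 -0.    0.03  0.  ] [ 0.5005 -0.3251  0.2138] 28.15
[ 0.71  0.4  -0.31  1.76  0.14  1.01  0.36] -0.06810373024036485 [ 0.49996085 -0.22701701  0.15734683]
744
```

View pics/end.png

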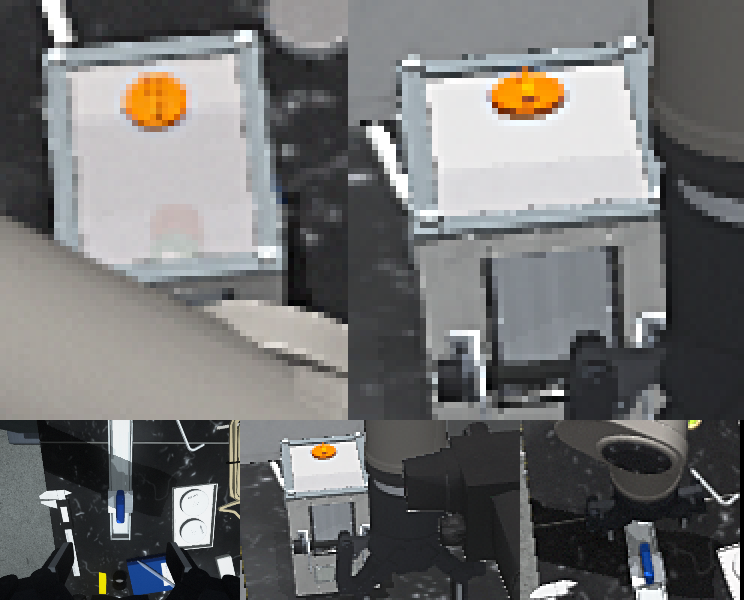

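```bash
python3 -c "
from bench import r
print(r.hand_in(), r.get_obs()['clock'])"
```

```text
the job is handed in; nothing more can be done
the job is handed in; nothing more can be done
```

I tipped the specimens into the dry box and set the empty chute down flat within a few millimetres of where it started. I then handed the job in at about 28 s of the 72 s allowed. The one thing I couldn't confirm by sight is the black specimen inside the box.

- **Docking:** I carried the chute level through the flap and felt the heel touch the bar at about 2.3 N. I then seated the heel down on the bar.
- **Tipping:** I raised the tail to 34° about the bar, with average inward force staying between 2.3 and 3.7 N. Single noisy readings reached 4.6 N.
- **Return:** I levelled the chute, drew it out and set it down (about 5 N of contact with the bench). The gripper is open and well clear.

**Last checks**
- **Specimens:** The visible channel is empty, and the load at the wrist fell by about 1.6 N; three specimens weigh about 1.0 N. Red and green show through the clear roof. The arm hides part of the box, so that black went in rests on the weight drop and the empty tail.
- **Flap:** It looks shut in the side view, though the gripper covers its lower right edge.
- **Other items:** The ones I could see looked undisturbed. I didn't measure their positions again.

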